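# Clamp the brass block in the quick-release bench vise

### The arm

A 7-joint arm with a two-finger parallel gripper is mounted at the origin on the work surface. World frame = base frame: x ahead of the robot, y to its left, z up, the work surface at z = 0. Lengths are in m, angles in rad, forces in N, time in s.
With the tool pointing down it reaches from about 0.425 to 0.925 m from the base axis. Payload 6.8 kg.
Tool frame: the origin (TCP) lies between the finger pads; the fingertips stand finger_overhang ahead of it and the grasp point (between the pads) lies 6 mm ahead of it (finger_overhang is the distance from the TCP to the fingertips, in m); z points along the fingers, y is the line along which they close (so a half turn about z gives the same grasp; the last joint's range is limited). The gripper opens to 85 mm and grips with 20 to 120 N. Pads are 22 mm wide; open, the fingers measure 114 mm over their backs; the gripper's body (76 mm by 85 mm) begins 54 mm behind the grasp point. The pads swing forward as they close: fully open they stand 13 mm farther back than shut.
Start: joints at [-1.239, 0.477, 0.022, 1.555, -0.011, 1.109, -0.083], TCP at [0.287, 0.611, 0.256] pointing down, gripper open.
Joint ranges: [-2.96, 2.96], [-0.34, 2.1], [-1.41, 1.46], [0.24, 2.44], [-1.37, 4.51], [0.17, 1.92], [-2.96, 2.96]. Speed limits (rad/s): [2.39, 2.39, 3.14, 3.14, 3.14, 3.14, 3.14].

### API

Orientations are given as a unit quaternion [w, x, y, z].
In Python, from station import * gives the robot as it stands.
- The arm moves only by the tool drive_tool, never from a script. Its argument "increments" is a list of rows, each an object of numbers: "claw": the finger opening in m, from 0 to 0.0854; "dx", "dy", "dz": the shift along the tool's x, y, z in m; "wx", "wy", "wz": the turn, a rotation vector about the tool's x, y, z in degrees. A call has 1 to 20 rows; each row shifts and turns the commanded pose from where the row before left it, along the tool's axes as they then stand; what a row does not reach is not made up. A row lasts 1/8 s, in which the tool goes at most 62.5 mm and 10.7 degrees, less where a joint would pass 70% of its speed; a pose out of reach is approached as far as the arm can. A call with a gripper value outside its range is refused whole. The fingers move at their own pace and stop on an object; "newtons" is the grip in N (left out, the last holds). Time passes only in rows, so rows that do not move let the fingers close. It gives the time, the measured TCP pose, the force, the opening and the grip force at its end, in the units of the state.
- get_obs(): the state, without advancing time (a new reading comes with each control period).
- read_camera(name): name is "scene" or "top" or "wrist"; returns (picture, depth): 420x560x3 uint8, red, green, blue; 420x560 float32, m along the optical axis (not along the pixel's ray), 0 where there is no reading.
- calibration(name): a dict with "intrinsics" (3x3 intrinsics, pixels), "k1" (the pictures are not rectified: a ray, as slopes to the right and down, at radius r is drawn at 1 + k1 r^2 times it, then the intrinsics apply), "R" (3x3) and "t" (3): a world point X has camera coordinates R X + t; the wrist camera has in their place "mount" (4x4, takes a point from camera to tool coordinates, whose origin is the TCP and whose axes are the flange's). Camera axes: x right, y down, z forward; pixel columns grow to the right and rows downward; lengths in m; the calibration is good to about 2 mm. A picture is of the moment at which its call begins: read the wrist's pose just before it. calibration takes no time and is no camera call.
- hand_in(): hands the job in; it is judged then, once.
The state is a dict: "t": time; "q": joint angles; "joint_vel": joint speeds; "joint_torque": joint torques, N m; "eef_pos": TCP position; "tool_rot": TCP orientation; "contact_force": force on the tool from outside, world axes, zero at the start; "torque": the same for the moment, N m; "gripper_width": opening from 0.0 (shut) to 1.0 (fully open); "grasp_force": force on a finger pad.
Only numpy, scipy, OpenCV 4.12 (cv2) and the standard library are available. Lean on these libraries where they do the work, as an engineer would, in place of code of your own. Each camera call takes 0.05 s, during which the arm holds its last target. There are 200 camera calls.

### The job

Clamp the brass block in the bench vise it stands in. Squeeze the red release lever against the black post beside it, slide the jaw right up against the block with the lever squeezed, let the lever go, then swing the screw's handle over to the right (clockwise as seen from the handle's end) until the jaw is tight on the block. Leave the other, identical vise with the aluminium block as it is.

Things in the scene. Friction and masses are not known exactly. Their poses are not given: they have to be found in the camera images.
- pinch (a point): Grip point of the brass block's vise (blue, bolted down, 260 x 130 mm): midway between red lever and black post, 92 mm above the table; both end 20 mm above it and stand on the sliding saddle, whose top is 34 mm below it. +x: the way the saddle slides to the block; +z up; +y left when looking along +x. The screw's axis runs along x 42 mm below it; the handle swings in the plane x = -55 mm.
- lever (a joint): Red lever (8 mm thick, 26 mm along x, outer face at y = -16 mm), hinged at its foot; the rigid post (10 x 24 mm) has its outer face at y = +16. Angle in rad: 0 let go (saddle locked), 0.22 squeezed to the post. Pinch both across y: 32 mm wide, 21 squeezed, 11 to 13 N. Squeezed, the saddle slides with 2 N of drag, 90 mm in all; let go, it springs back and locks in the next 4 mm tooth.
- screw (a joint): Screw angle in rad, 0 to 1.15 (stops), growing as it tightens: the handle's top swings from left (+y) over to the right (-y). Handle: 10 mm bar with a 20 mm black ball 62 mm from the axis, leaning (0.45 - angle) rad from upright to +y; stays where left. Pushed sideways 35 to 55 mm above the axis it takes 5 to 15 N. 1 rad feeds the jaw 7 mm; tight lies past 0.6 rad, near the stop is best.
- jaw: Moving steel jaw plate of the brass block's vise, 12 x 84 x 42 mm, carried by the saddle. Origin in its front face (the one that meets the block), mid-width, 50 mm above the table; axes as the grip point, +x out of the face to the block. A spring behind the plate gives 4 N per mm, so a few mm of give while tightening are normal.
- block: Brass block, 36 mm along x (the clamped thickness), 50 mm wide, 40 mm high, 0.6 kg, loose, standing on the bed of the brass block's vise about 2 mm short of the fixed jaw. Origin at the centre of its underside, 30 mm above the table.
- spare_pinch (a point): The same grip point on the other, identical vise, which holds a silver-grey aluminium block: leave that vise alone.
Not all that is in view belongs to the job. There is more than one size of the block; the one meant has the size given above.

How it is judged:
On the way, in this order (a step that is already met when the one before it is completed fails the run):
1. the red lever of the brass block's vise is squeezed (value of joint lever above 0.15 rad), for 0.1 s.
2. the jaw has been slid up to the brass block (within 7 mm) and the lever let go (x of block in the frame of jaw below 0.025 m and value of joint lever below 0.12 rad), for 0.2 s.
3. the screw is turned past 0.6 rad and the jaw presses the block with more than 10 N (value of joint screw above 0.6 rad and contact force between jaw and block above 10 N), for 0.2 s.
At the end, for the whole second after the job is handed in: Jaw presses the brass block with over 10 N, screw past 0.6 rad, lever let go (below 0.12 rad); block at rest, upright and square to the jaw within 10 degrees and within 10 mm of its height on the bed; the other vise's saddle within 10 mm of its start (all of step 3 and value of joint lever below 0.12 rad and angle between block's own z axis and vertical below 0.17 rad and angle between the x axis of block and the x axis of jaw, either way round below 0.17 rad and z of block in the frame of jaw between -0.03 and -0.01 m and linear speed of block below 0.02 m/s and distance of spare_pinch from where it was at the start of the episode below 0.01 m); the robot touches nothing.
It fails at once if the other vise's saddle is moved by more than 10 mm (distance of spare_pinch from where it was at the start of the episode above 0.01 m).
It also fails if it takes over 51 s, if anything falls off the work surface, if the arm or the gripper's body presses on something with over 40 N, if the wrist force passes 120 N, or if a joint passes its speed limit or range.

## Working session

There is one attempt and no reset: what is moved stays moved. The work goes in short steps, Python scripts to look and compute and a tool call to move; the robot and the scene stay as the last step left them, time stands still between calls to the robot, and variables do not carry over. Pictures are saved under pics/ and viewed, at most 10 in all, crops included, and the job is handed in when it is done.

Besides the shell and the picture viewer there is one more tool, called after "Call:" by a JSON object that holds its "name" and its "arguments". drive_tool: Moves the arm, as the interface text tells. Its arguments: {"type":"object","properties":{"increments":{"type":"array","items":{"type":"object","properties":{"claw":{"type":"number"},"dx":{"type":"number"},"dy":{"type":"number"},"dz":{"type":"number"},"wx":{"type":"number"},"wy":{"type":"number"},"wz":{"type":"number"}}}},"newtons":{"type":"number"}},"required":["increments"]}

```bash
mkdir -p pics; ls; python3 - <<'E'
from station import *
import cv2,numpy as np
o=get_obs();print(o)
try: print(finger_overhang)
except Exception as e: print(e)
for n in("top","scene"):
    p,d=read_camera(n);cv2.imwrite(f"pics/{n}0.png",cv2.cvtColor(p,cv2.COLOR_RGB2BGR));np.savez(f"{n}0.npz",p=p,d=d);print(n,calibration(n))
print(calibration("wrist"))
E
```

```text
pics
{'t': 0.0, 'q': array([-1.23911973,  0.47780887,  0.02234477,  1.5564397 , -0.01150708,
        1.1092653 , -0.08313288]), 'joint_vel': array([ 0.00082303,  0.00085211,  0.00151836,  0.00026802, -0.0001606 ,
        0.0002899 ,  0.00027714]), 'joint_torque': array([ 1.06951550e-04, -5.96452081e+01,  1.60866939e+00, -2.81188399e+01,
        1.26168964e-02,  9.43697611e-03, -1.23814524e-05]), 'eef_pos': array([0.28715684, 0.61028614, 0.25532484]), 'tool_rot': array([-1.31951871e-04,  2.18129689e-01,  9.75919379e-01, -8.86742902e-04]), 'contact_force': array([ 0.08813827, -0.1403693 ,  0.26219416]), 'torque': array([-0.00089648, -0.02186917, -0.03638846]), 'grasp_force': 0.0, 'gripper_width': 0.9996543640465507}
0.025
top {'intrinsics': array([[411.25788098,   0.        , 274.44718233],
       [  0.        , 411.25788098, 212.10185654],
       [  0.        ,   0.        ,   1.        ]]), 'k1': 0.007185923608065827, 'R': array([[-0.01293604, -0.99988152,  0.00834339],
       [-0.99919066,  0.01260836, -0.03819763],
       [ 0.0380879 , -0.00883076, -0.99923537]]), 't': array([0.001
[... 288 characters left out ...]
,
       [ 0.53736927, -0.41925442, -0.73175133],
       [-0.55837841,  0.47337578, -0.68127008]]), 't': array([-0.35446612, -0.28247911,  1.58485572])}
{'intrinsics': array([[343.48632647,   0.        , 274.77385844],
       [  0.        , 343.48632647, 207.41679766],
       [  0.        ,   0.        ,   1.        ]]), 'k1': 0.02004879735092284, 'mount': array([[-8.14424082e-04, -9.59124078e-01, -2.82984698e-01,
         7.18143780e-02],
       [ 9.99999665e-01, -7.57147382e-04, -3.11767827e-04,
        -2.06067528e-04],
       [ 8.47629065e-05, -2.82984857e-01,  9.59124373e-01,
        -1.16658051e-01],
       [ 0.00000000e+00,  0.00000000e+00,  0.00000000e+00,
         1.00000000e+00]])}
```

View pics/top0.png

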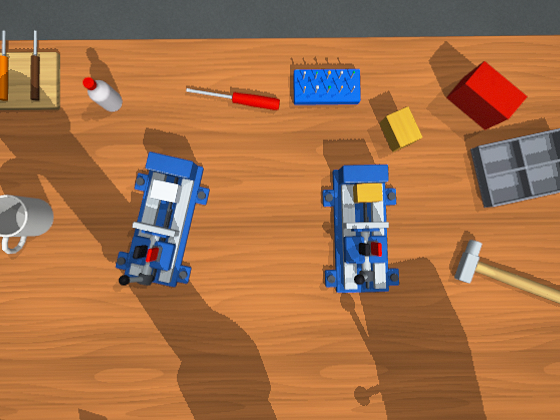

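View pics/scene0.png

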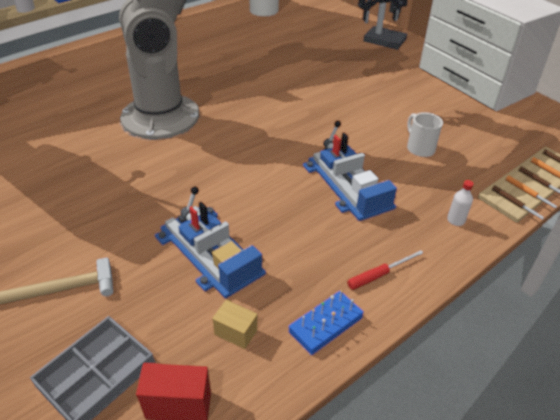

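The brass vise is the right one in the top view (lever ~(376,249), handle ball ~(360,280), block ~(369,192)). It points along about world +x. Next I'll measure it with depth.

```bash
cat > h.py <<'E'
import numpy as np,cv2
from station import *
def rays(n,uv):
    c=calibration(n);k=np.array(c["intrinsics"])
    s=(np.atleast_2d(uv)-k[:2,2])/k[[0,1],[0,1]]
    u=s.copy()
    for _ in range(8): u=s/(1+c["k1"]*(u**2).sum(1,keepdims=True))
    return np.c_[u,np.ones(len(u))]
def cast(n,uv,z):
    c=calibration(n);R=np.array(c["R"]);t=np.array(c["t"]);C=-R.T@t
    r=rays(n,uv)@R
    return C+r*((z-C[2])/r[:,2])[:,None]
def pts(n,m,d):
    v,u=np.nonzero(m&(d>0));c=calibration(n)
    r=rays(n,np.c_[u,v])*d[v,u][:,None]
    return (r-np.array(c["t"]))@np.array(c["R"]),np.c_[u,v]
E
python3 - <<'E'
from h import *
f=np.load("top0.npz");p,d=f["p"],f["d"]
hsv=cv2.cvtColor(p,cv2.COLOR_RGB2HSV);H,S,V=cv2.split(hsv)
roi=np.zeros(H.shape,bool);roi[155:300,318:402]=1
def rep(n,m,zlo=0,zhi=1):
    X,uv=pts("top",m&roi,d);k=(X[:,2]>zlo)&(X[:,2]<zhi);X=X[k];uv=uv[k]
    print(n,len(X),"med",np.median(X,0).round(4),"min",X.min(0).round(4),"max",X.max(0).round(4))
    if len(X)>4: print("   rect",cv2.minAreaRect(X[:,:2].astype(np.float32)), "uv", uv.min(0),uv.max(0))
rep("red",((H<6)|(H>174))&(S>150)&(V>90),0.06)
rep("black",(V<50),0.08)
rep("ballz",(V<60),0.095)
rep("brass",(H>14)&(H<30)&(S>110)&(V>120),0.055,0.09)
rep("blue>60",(H>105)&(H<125)&(S>150),0.04)
rep("grey",(S<60)&(V>110),0.06,0.09)
X,uv=pts("top",roi&(H>105)&(H<125)&(S>150),d);k=X[:,0]>0
print(np.percentile(X,[1,50,99],axis=0).round(3))
c=cv2.resize(cv2.cvtColor(p,cv2.COLOR_RGB2BGR)[150:305,310:410],None,fx=4,fy=4,interpolation=cv2.INTER_CUBIC)[:600]
cv2.imwrite("pics/c.png",c)
E
```

```text
red 118 med [ 0.5197 -0.1961  0.1006] min [ 0.5083 -0.2033  0.0629] max [ 0.5315 -0.1948  0.1147]
   rect ((0.5198502540588379, -0.19898748397827148), (0.008374521508812904, 0.02329128049314022), 88.93877410888672) uv [371 242] [381 255]
black 142 med [ 0.5103 -0.1709  0.1112] min [ 0.4574 -0.1807  0.082 ] max [ 0.5302 -0.152   0.1172]
   rect ((0.49263739585876465, -0.17048393189907074), (0.019872019067406654, 0.07553345710039139), 73.05786895751953) uv [354 243] [369 283]
ballz 156 med [ 0.5095 -0.1709  0.1122] min [ 0.4574 -0.1807  0.095 ] max [ 0.5293 -0.152   0.1172]
   rect ((0.492761492729187, -0.16934853792190552), (0.01762746088206768, 0.07510901242494583), 73.05786895751953) uv [354 244] [369 283]
brass 457 med [ 0.6297 -0.1927  0.0696] min [ 0.6104 -0.2173  0.0551] max [ 0.6493 -0.1684  0.0753]
   rect ((0.6302390098571777, -0.19278399646282196), (0.03843477740883827, 0.04906238988041878), 1.7341870069503784) uv [357 183] [381 202]
blue>60 1640 med [ 0.5568 -0.1764  0.0632] min [ 0.4543 -0.2289  0.0406] max [ 0.6838 -0.14    0.1131]
   rect ((0.5690212845802307, -0.18413105607032776), (0.08885764330625534, 0.22942762076854706), 89.82487487792969) uv [340 165] [387 284]
grey 283 med [ 0.5645 -0.1862  0.0733] min [ 0.4602 -0.2303  0.06  ] max [ 0.6588 -0.1451  0.0886]
   rect ((0.5667493939399719, -0.18743720650672913), (0.07870470732450485, 0.2027973234653473), 67.18769836425781) uv [345 177] [388 279]
[[ 0.428 -0.26   0.009]
 [ 0.555 -0.169  0.016]
 [ 0.682 -0.111  0.076]]
```

View pics/c.png

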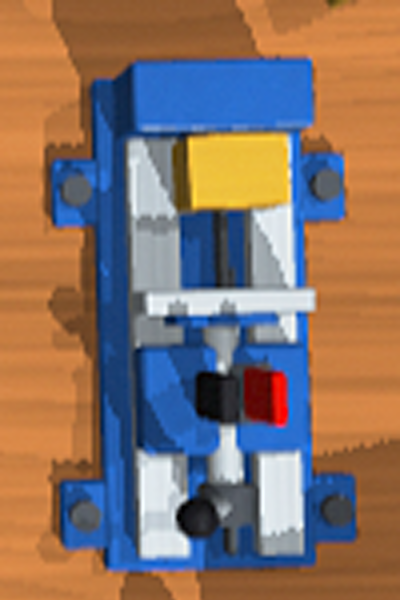

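The crop shows the post (218,395), lever (265,395), ball (197,517), jaw plate (230,301) and block (238,170). The yaw is close to zero. I'll refine it.

```bash
python3 - <<'E'
from h import *
f=np.load("top0.npz");p,d=f["p"],f["d"]
hsv=cv2.cvtColor(p,cv2.COLOR_RGB2HSV);H,S,V=cv2.split(hsv)
# edges by hand from crop (crop/4+offset), cast on known heights
c=lambda x,y,z:cast("top",[[310+(x+.5)/4-.5,150+(y+.5)/4-.5]],z)[0].round(4)
print("base L",c(93,80,.012),c(107,565,.012))
a,b=c(93,80,.012),c(107,565,.012);print("yaw",np.degrees(np.arctan2(a[1]-b[1],a[0]-b[0])))
roi=np.zeros(H.shape,bool);roi[155:300,318:402]=1
def rep(n,m,zlo,zhi):
    X,uv=pts("top",m&roi,d);k=(X[:,2]>zlo)&(X[:,2]<zhi);uv=uv[k];print(n,np.median(X[k,2]).round(4),end=' ')
    P=cast("top",uv,np.median(X[k,2]));print(len(P),"ctr",((P.min(0)+P.max(0))/2).round(4),"size",np.ptp(P,0).round(4),cv2.minAreaRect(P[:,:2].astype(np.float32)))
rep("levertop",((H<6)|(H>174))&(S>150),.107,.13)
r=roi.copy();roi[262:]=0
rep("posttop",(V<60),.105,.13)
roi[:]=r;roi[:262]=0
rep("ball",(V<60),.09,.13)
roi[:]=r;roi[235:]=0;roi[:215]=0
rep("jaw",(S<70)&(V>100),.064,.08)
roi[:]=r;roi[205:]=0
rep("block",(H>14)&(H<30)&(S>110),.066,.08)
rep("fixed",(H>105)&(H<125)&(S>150),.065,.1)
E
```

```text
base L [ 0.6832 -0.1309  0.012 ] [ 0.428  -0.1335  0.012 ]
yaw 0.5837142353802894
levertop 0.1105 60 ctr [ 0.5196 -0.1991  0.1105] size [0.0224 0.0079 0.    ] ((0.5196369886398315, -0.1991526484489441), (0.007470289245247841, 0.022350383922457695), 88.6936264038086)
posttop 0.1119 68 ctr [ 0.5191 -0.1755  0.1119] size [0.0205 0.0097 0.    ] ((0.5190884470939636, -0.1754799634218216), (0.009319262579083443, 0.020459529012441635), 88.76536560058594)
ball 0.1127 75 ctr [ 0.4648 -0.1602  0.1127] size [0.0149 0.0186 0.    ] ((0.46480655670166016, -0.16017985343933105), (0.018555499613285065, 0.014741405844688416), 89.224853515625)
jaw 0.0735 249 ctr [ 0.5617 -0.1864  0.0735] size [0.0176 0.0826 0.    ] ((0.5618462562561035, -0.18635621666908264), (0.08245059847831726, 0.017617667093873024), 89.27064514160156)
block 0.0696 454 ctr [ 0.6289 -0.1919  0.0696] size [0.0372 0.0496 0.    ] ((0.6289691925048828, -0.19238945841789246), (0.03575439006090164, 0.04984856769442558), 2.164778470993042)
fixed 0.0734 755 ctr [ 0.6655 -0.1837  0.0734] size [0.0354 0.0893 0.    ] ((0.6659314036369324, -0.18378940224647522), (0.03527265042066574, 0.08966098725795746), 0.892638623714447)
```

Call:
{"name": "drive_tool", "arguments": {"increments": [{"wz": -9,"claw": 0.06},{"wz": -9},{"wz": -8.2},{"dx": -0.0364,"dy": -0.03},{"dx": -0.0364,"dy": -0.03},{"dx": -0.0364,"dy": -0.03},{"dx": -0.0364,"dy": -0.03},{"dx": -0.0364,"dy": -0.03},{"dx": -0.0364,"dy": -0.03},{"dy": -0.044},{"dy": -0.044},{"dy": -0.044},{"dy": -0.044},{"dy": -0.044},{"dy": -0.044},{"dy": -0.044},{"dy": -0.044},{"dy": -0.044},{"dy": -0.044},{"dy": -0.044}], "newtons": 25}}

```text
schema error: expected keys claw, dx, dy, dz, wx, wy, wz
```

Call:
{"name": "drive_tool", "arguments": {"increments": [{"dx": 0,"dy": 0,"dz": 0,"wx": 0,"wy": 0,"wz": -9,"claw": 0.06},{"dx": 0,"dy": 0,"dz": 0,"wx": 0,"wy": 0,"wz": -9,"claw": 0.06},{"dx": 0,"dy": 0,"dz": 0,"wx": 0,"wy": 0,"wz": -8.2,"claw": 0.06},{"dx": -0.0364,"dy": -0.03,"dz": 0,"wx": 0,"wy": 0,"wz": 0,"claw": 0.06},{"dx": -0.0364,"dy": -0.03,"dz": 0,"wx": 0,"wy": 0,"wz": 0,"claw": 0.06},{"dx": -0.0364,"dy": -0.03,"dz": 0,"wx": 0,"wy": 0,"wz": 0,"claw": 0.06},{"dx": -0.0364,"dy": -0.03,"dz": 0,"wx": 0,"wy": 0,"wz": 0,"claw": 0.06},{"dx": -0.0364,"dy": -0.03,"dz": 0,"wx": 0,"wy": 0,"wz": 0,"claw": 0.06},{"dx": -0.0364,"dy": -0.03,"dz": 0,"wx": 0,"wy": 0,"wz": 0,"claw": 0.06},{"dx": 0,"dy": -0.044,"dz": 0,"wx": 0,"wy": 0,"wz": 0,"claw": 0.06},{"dx": 0,"dy": -0.044,"dz": 0,"wx": 0,"wy": 0,"wz": 0,"claw": 0.06},{"dx": 0,"dy": -0.044,"dz": 0,"wx": 0,"wy": 0,"wz": 0,"claw": 0.06},{"dx": 0,"dy": -0.044,"dz": 0,"wx": 0,"wy": 0,"wz": 0,"claw": 0.06},{"dx": 0,"dy": -0.044,"dz": 0,"wx": 0,"wy": 0,"wz": 0,"claw": 0.06},{"dx": 0,"dy": -0.044,"dz": 0,"wx": 0,"wy": 0,"wz": 0,"claw": 0.06},{"dx": 0,"dy": -0.044,"dz": 0,"wx": 0,"wy": 0,"wz": 0,"claw": 0.06},{"dx": 0,"dy": -0.044,"dz": 0,"wx": 0,"wy": 0,"wz": 0,"claw": 0.06},{"dx": 0,"dy": -0.044,"dz": 0,"wx": 0,"wy": 0,"wz": 0,"claw": 0.06}], "newtons": 25}}

```text
t: 2.35
eef_pos: [0.5154, 0.0372, 0.2561]
tool_rot: [-0.0, -0.009, 1.0, -0.0]
contact_force: [-0.2, 1.0, -0.5]
gripper_width: 0.705
grasp_force: 0.0
```

Call:
{"name": "drive_tool", "arguments": {"increments": [{"dx": 0,"dy": -0.0437,"dz": 0,"wx": 0,"wy": 0,"wz": 0,"claw": 0.06},{"dx": 0,"dy": -0.0437,"dz": 0,"wx": 0,"wy": 0,"wz": 0,"claw": 0.06},{"dx": 0,"dy": -0.0437,"dz": 0,"wx": 0,"wy": 0,"wz": 0,"claw": 0.06},{"dx": 0,"dy": -0.0437,"dz": 0,"wx": 0,"wy": 0,"wz": 0,"claw": 0.06},{"dx": 0,"dy": -0.0437,"dz": 0,"wx": 0,"wy": 0,"wz": 0,"claw": 0.06},{"dx": 0,"dy": 0,"dz": 0.04,"wx": 0,"wy": 0,"wz": 0,"claw": 0.06},{"dx": 0,"dy": 0,"dz": 0.04,"wx": 0,"wy": 0,"wz": 0,"claw": 0.06},{"dx": 0,"dy": 0,"dz": 0,"wx": 0,"wy": 0,"wz": 0,"claw": 0.06},{"dx": 0,"dy": 0,"dz": 0,"wx": 0,"wy": 0,"wz": 0,"claw": 0.06}], "newtons": 25}}

```text
t: 3.48
eef_pos: [0.5203, -0.1799, 0.1774]
tool_rot: [0.001, -0.009, 1.0, -0.0]
contact_force: [-1.0, -0.8, 0.3]
gripper_width: 0.704
grasp_force: 0.0
```

```bash
python3 - <<'E'
from h import *
from scipy.spatial.transform import Rotation as Ro
o=get_obs();p,d=read_camera("wrist");cv2.imwrite("pics/w1.png",cv2.cvtColor(p,cv2.COLOR_RGB2BGR))
print(o["eef_pos"],o["tool_rot"])
c=calibration("wrist");M=np.array(c["mount"]);q=o["tool_rot"];R=Ro.from_quat([*q[1:],q[0]]).as_matrix()
H,S,V=cv2.split(cv2.cvtColor(p,cv2.COLOR_RGB2HSV))
def rep(n,m,lo,hi,box=None):
    v,u=np.nonzero(m&(d>0));r=rays("wrist",np.c_[u,v])*d[v,u][:,None]
    X=(r@M[:3,:3].T+M[:3,3])@R.T+o["eef_pos"];k=(X[:,2]>lo)&(X[:,2]<hi)&(abs(X[:,0]-.52)<.12)&(abs(X[:,1]+.187)<.06)
    if box: k&=(X[:,0]>box[0])&(X[:,0]<box[1])
    X=X[k];print(n,len(X))
    if len(X): print(np.percentile(X,[1,50,99],axis=0).round(4).tolist(),"uv",np.c_[u,v][k].min(0),np.c_[u,v][k].max(0))
rep("red",((H<6)|(H>174))&(S>150),.105,.12)
rep("post",(V<60),.105,.12,(.5,.54))
rep("ball",(V<60),.09,.13,(.44,.485))
rep("jaw",(S<70)&(V>100),.064,.08,(.54,.59))
E
```

```text
[ 0.52027879 -0.17994319  0.17741462] [ 5.40290237e-04 -8.78452341e-03  9.99961257e-01 -1.57907335e-04]
red 472
[[0.5053, -0.2037, 0.1061], [0.517, -0.2005, 0.1107], [0.5295, -0.1973, 0.1125]] uv [233 209] [245 252]
post 244
[[0.5058, -0.1809, 0.1058], [0.5139, -0.1742, 0.111], [0.5284, -0.1719, 0.1129]] uv [274 211] [289 251]
ball 435
[[0.4533, -0.1711, 0.1069], [0.4659, -0.1592, 0.1114], [0.4716, -0.1532, 0.115]] uv [293 116] [328 152]
jaw 2057
[[0.5576, -0.2272, 0.0648], [0.562, -0.1901, 0.0729], [0.5694, -0.1467, 0.0745]] uv [207 261] [322 282]
```

View pics/w1.png

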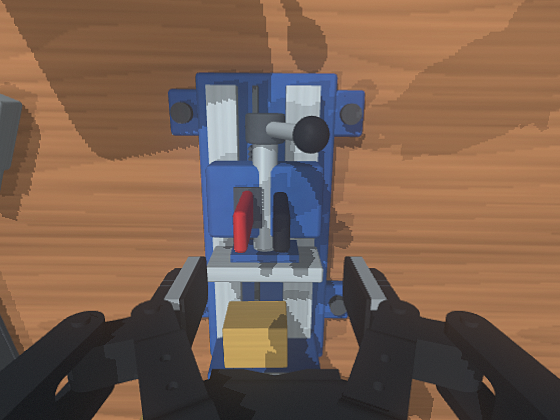

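The wrist view shows the lever at cols 233–245 and the post at 274–289, with the fingers straddling them. I'll descend and then squeeze.

Call:
{"name": "drive_tool", "arguments": {"increments": [{"dx": 0.002,"dy": -0.002,"dz": 0.026,"wx": 0,"wy": 0,"wz": 0,"claw": 0.06},{"dx": 0,"dy": 0,"dz": 0.026,"wx": 0,"wy": 0,"wz": 0,"claw": 0.06},{"dx": 0,"dy": 0,"dz": 0.026,"wx": 0,"wy": 0,"wz": 0,"claw": 0.06},{"dx": 0,"dy": 0,"dz": 0,"wx": 0,"wy": 0,"wz": 0,"claw": 0.06},{"dx": 0,"dy": 0,"dz": 0,"wx": 0,"wy": 0,"wz": 0,"claw": 0.0},{"dx": 0,"dy": 0,"dz": 0,"wx": 0,"wy": 0,"wz": 0,"claw": 0.0},{"dx": 0,"dy": 0,"dz": 0,"wx": 0,"wy": 0,"wz": 0,"claw": 0.0},{"dx": 0,"dy": 0,"dz": 0,"wx": 0,"wy": 0,"wz": 0,"claw": 0.0},{"dx": 0,"dy": 0,"dz": 0,"wx": 0,"wy": 0,"wz": 0,"claw": 0.0},{"dx": 0,"dy": 0,"dz": 0,"wx": 0,"wy": 0,"wz": 0,"claw": 0.0}], "newtons": 25}}

```text
t: 4.78
eef_pos: [0.5203, -0.1829, 0.1017]
tool_rot: [0.003, -0.008, 1.0, -0.001]
contact_force: [-0.6, 1.1, 11.3]
gripper_width: 0.262
grasp_force: 27.9
```

Call:
{"name": "drive_tool", "arguments": {"increments": [{"dx": -0.004,"dy": 0,"dz": 0,"wx": 0,"wy": 0,"wz": 0,"claw": 0.0},{"dx": -0.004,"dy": 0,"dz": 0,"wx": 0,"wy": 0,"wz": 0,"claw": 0.0},{"dx": -0.004,"dy": 0,"dz": 0,"wx": 0,"wy": 0,"wz": 0,"claw": 0.0},{"dx": -0.004,"dy": 0,"dz": 0,"wx": 0,"wy": 0,"wz": 0,"claw": 0.0},{"dx": -0.004,"dy": 0,"dz": 0,"wx": 0,"wy": 0,"wz": 0,"claw": 0.0},{"dx": -0.004,"dy": 0,"dz": 0,"wx": 0,"wy": 0,"wz": 0,"claw": 0.0},{"dx": -0.004,"dy": 0,"dz": 0,"wx": 0,"wy": 0,"wz": 0,"claw": 0.0},{"dx": -0.004,"dy": 0,"dz": 0,"wx": 0,"wy": 0,"wz": 0,"claw": 0.0},{"dx": 0,"dy": 0,"dz": 0,"wx": 0,"wy": 0,"wz": 0,"claw": 0.0},{"dx": 0,"dy": 0,"dz": 0,"wx": 0,"wy": 0,"wz": 0,"claw": 0.0}]}}

```text
t: 6.02
eef_pos: [0.5527, -0.1825, 0.1017]
tool_rot: [0.004, -0.008, 1.0, -0.001]
contact_force: [0.6, -0.3, 6.6]
gripper_width: 0.266
grasp_force: 27.0
```

```bash
cat > gap.py <<'E'
from h import *
o=get_obs();print(o["t"],o["eef_pos"],o["contact_force"].round(1),o["gripper_width"])
p,d=read_camera("top")
H,S,V=cv2.split(cv2.cvtColor(p,cv2.COLOR_RGB2HSV))
roi=np.zeros(H.shape,bool);roi[165:240,338:395]=1
for n,m in(("block",(H>14)&(H<30)&(S>110)),("jaw",(S<70)&(V>100))):
    X,uv=pts("top",m&roi,d);k=(X[:,2]>.064)&(X[:,2]<.08);X=X[k]
    print(n,len(X),np.percentile(X,[2,50,98],axis=0).round(4).tolist() if len(X) else'')
cv2.imwrite("pics/g.png",cv2.resize(cv2.cvtColor(p,cv2.COLOR_RGB2BGR)[150:305,310:410],None,fx=3,fy=3))
E
python3 gap.py
```

```text
6.025 [ 0.55266995 -0.18248983  0.10172031] [ 0.6 -0.3  6.6] 0.26627299756393685
block 456 [[0.6121, -0.2162, 0.0666], [0.6297, -0.1923, 0.0696], [0.6459, -0.1686, 0.0723]]
jaw 225 [[0.5925, -0.2269, 0.0691], [0.5984, -0.1827, 0.0735], [0.6503, -0.1461, 0.0765]]
```

Call:
{"name": "drive_tool", "arguments": {"increments": [{"dx": -0.002,"dy": 0,"dz": 0,"wx": 0,"wy": 0,"wz": 0,"claw": 0.0},{"dx": -0.002,"dy": 0,"dz": 0,"wx": 0,"wy": 0,"wz": 0,"claw": 0.0},{"dx": -0.002,"dy": 0,"dz": 0,"wx": 0,"wy": 0,"wz": 0,"claw": 0.0},{"dx": -0.002,"dy": 0,"dz": 0,"wx": 0,"wy": 0,"wz": 0,"claw": 0.0},{"dx": -0.001,"dy": 0,"dz": 0,"wx": 0,"wy": 0,"wz": 0,"claw": 0.0},{"dx": 0,"dy": 0,"dz": 0,"wx": 0,"wy": 0,"wz": 0,"claw": 0.0}]}}

```text
t: 6.82
eef_pos: [0.5604, -0.1824, 0.1017]
tool_rot: [0.002, -0.008, 1.0, -0.001]
contact_force: [-2.9, 0.9, 13.3]
gripper_width: 0.265
grasp_force: 27.8
```

Call:
{"name": "drive_tool", "arguments": {"increments": [{"dx": -0.001,"dy": 0,"dz": 0,"wx": 0,"wy": 0,"wz": 0,"claw": 0.0},{"dx": -0.001,"dy": 0,"dz": 0,"wx": 0,"wy": 0,"wz": 0,"claw": 0.0},{"dx": 0,"dy": 0,"dz": 0,"wx": 0,"wy": 0,"wz": 0,"claw": 0.0}]}}

```text
t: 7.2
eef_pos: [0.562, -0.1824, 0.1017]
tool_rot: [0.002, -0.008, 1.0, -0.001]
contact_force: [-4.5, 0.1, 12.3]
gripper_width: 0.263
grasp_force: 27.9
```

Call:
{"name": "drive_tool", "arguments": {"increments": [{"dx": -0.001,"dy": 0,"dz": 0,"wx": 0,"wy": 0,"wz": 0,"claw": 0.0},{"dx": -0.001,"dy": 0,"dz": 0,"wx": 0,"wy": 0,"wz": 0,"claw": 0.0},{"dx": 0,"dy": 0,"dz": 0,"wx": 0,"wy": 0,"wz": 0,"claw": 0.0}]}}

```text
t: 7.58
eef_pos: [0.5635, -0.1824, 0.1017]
tool_rot: [0.001, -0.008, 1.0, -0.001]
contact_force: [-5.6, 0.1, 14.5]
gripper_width: 0.263
grasp_force: 28.3
```

```bash
python3 gap.py
```

```text
7.575 [ 0.56345491 -0.18238052  0.10168758] [-5.6  0.1 14.5] 0.263490669748106
block 437 [[0.6159, -0.2165, 0.0667], [0.632, -0.1931, 0.0696], [0.6493, -0.1688, 0.0724]]
jaw 219 [[0.6014, -0.2273, 0.0674], [0.6083, -0.1773, 0.0732], [0.6505, -0.1457, 0.0762]]
```

Call:
{"name": "drive_tool", "arguments": {"increments": [{"dx": -0.001,"dy": 0,"dz": 0,"wx": 0,"wy": 0,"wz": 0,"claw": 0.0},{"dx": -0.001,"dy": 0,"dz": 0,"wx": 0,"wy": 0,"wz": 0,"claw": 0.0},{"dx": 0,"dy": 0,"dz": 0,"wx": 0,"wy": 0,"wz": 0,"claw": 0.0}]}}

```text
t: 8.0
eef_pos: [0.5644, -0.1823, 0.1016]
tool_rot: [0.0, -0.008, 1.0, -0.0]
contact_force: [-8.5, 0.6, 17.6]
gripper_width: 0.26
grasp_force: 29.2
```

```bash
python3 gap.py
```

```text
8.0 [ 0.56435746 -0.18233919  0.1016459 ] [-8.5  0.6 17.6] 0.2603472997551056
block 437 [[0.6159, -0.2164, 0.0665], [0.6321, -0.1929, 0.0696], [0.6493, -0.1688, 0.0724]]
jaw 207 [[0.602, -0.2282, 0.0687], [0.6084, -0.1765, 0.0732], [0.651, -0.146, 0.0761]]
```

The block is seated on the fixed jaw. I'll let the lever go.

Call:
{"name": "drive_tool", "arguments": {"increments": [{"dx": 0,"dy": 0,"dz": 0,"wx": 0,"wy": 0,"wz": 0,"claw": 0.06},{"dx": 0,"dy": 0,"dz": 0,"wx": 0,"wy": 0,"wz": 0,"claw": 0.06},{"dx": 0,"dy": 0,"dz": 0,"wx": 0,"wy": 0,"wz": 0,"claw": 0.06},{"dx": 0,"dy": 0,"dz": 0,"wx": 0,"wy": 0,"wz": 0,"claw": 0.06},{"dx": 0,"dy": 0,"dz": -0.025,"wx": 0,"wy": 0,"wz": 0,"claw": 0.06},{"dx": 0,"dy": 0,"dz": -0.025,"wx": 0,"wy": 0,"wz": 0,"claw": 0.06},{"dx": 0,"dy": 0,"dz": -0.025,"wx": 0,"wy": 0,"wz": 0,"claw": 0.06},{"dx": 0,"dy": 0,"dz": -0.025,"wx": 0,"wy": 0,"wz": 0,"claw": 0.0},{"dx": 0,"dy": 0,"dz": 0,"wx": 0,"wy": 0,"wz": 0,"claw": 0.0},{"dx": 0,"dy": 0,"dz": 0,"wx": 0,"wy": 0,"wz": 0,"claw": 0.0}]}}

```text
t: 9.3
eef_pos: [0.5643, -0.1806, 0.1975]
tool_rot: [-0.0, -0.009, 1.0, 0.0]
contact_force: [0.9, 0.1, 0.7]
gripper_width: 0.062
grasp_force: 0.0
```

```bash
cat > pose.py <<'E'
from h import *
import sys
o=get_obs();print(o["t"],o["eef_pos"],o["contact_force"].round(1),o["gripper_width"])
p,d=read_camera("top");H,S,V=cv2.split(cv2.cvtColor(p,cv2.COLOR_RGB2HSV))
def rep(n,m,lo,hi,b):
    X,uv=pts("top",m,d);k=(X[:,2]>lo)&(X[:,2]<hi)&(X[:,0]>b[0])&(X[:,0]<b[1])&(abs(X[:,1]+.187)<.06);X=X[k];print(n,len(X))
    if len(X): print(np.percentile(X,[2,50,98],axis=0).round(4).tolist())
rep("red",((H<6)|(H>174))&(S>150),.105,.125,(.5,.62))
rep("post",V<60,.105,.125,(.54,.62))
rep("ball",V<60,.09,.125,(.48,.535))
rep("block",(H>14)&(H<30)&(S>110),.066,.08,(.58,.7))
rep("jaw",(S<70)&(V>100),.066,.08,(.58,.63))
cv2.imwrite("pics/"+sys.argv[1],cv2.resize(cv2.cvtColor(p,cv2.COLOR_RGB2BGR)[150:305,310:410],None,fx=3.8,fy=3.8))
E
python3 pose.py g1.png
```

```text
9.3 [ 0.56428218 -0.18057841  0.1975049 ] [0.9 0.1 0.7] 0.06240416383544695
red 0
post 0
ball 76
[[0.4999, -0.1685, 0.1066], [0.509, -0.159, 0.1127], [0.5163, -0.1521, 0.1164]]
block 434
[[0.6159, -0.2164, 0.0672], [0.6318, -0.1929, 0.0696], [0.6485, -0.1691, 0.0724]]
jaw 260
[[0.6018, -0.2225, 0.0685], [0.6079, -0.1837, 0.0735], [0.6141, -0.1459, 0.0766]]
```

View pics/g1.png

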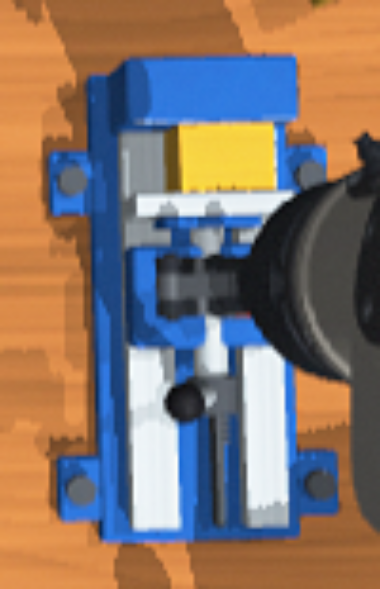

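The jaw (213,204) is up against the block, and the handle ball is at x≈0.508, y≈-0.160. I'll move the closed fingers to the left of the handle.

Call:
{"name": "drive_tool", "arguments": {"increments": [{"dx": 0.0274,"dy": 0.0308,"dz": 0,"wx": 0,"wy": 0,"wz": 0,"claw": 0.0},{"dx": 0.0274,"dy": 0.0308,"dz": 0,"wx": 0,"wy": 0,"wz": 0,"claw": 0.0},{"dx": 0,"dy": 0,"dz": 0,"wx": 0,"wy": 0,"wz": 0,"claw": 0.0},{"dx": 0,"dy": 0,"dz": 0.028,"wx": 0,"wy": 0,"wz": 0,"claw": 0.0},{"dx": 0,"dy": 0,"dz": 0.028,"wx": 0,"wy": 0,"wz": 0,"claw": 0.0},{"dx": 0,"dy": 0,"dz": 0.029,"wx": 0,"wy": 0,"wz": 0,"claw": 0.0},{"dx": 0,"dy": 0,"dz": 0,"wx": 0,"wy": 0,"wz": 0,"claw": 0.0},{"dx": 0,"dy": 0,"dz": 0,"wx": 0,"wy": 0,"wz": 0,"claw": 0.0}]}}

```text
t: 10.35
eef_pos: [0.5093, -0.1209, 0.1137]
tool_rot: [0.0, -0.008, 1.0, -0.0]
contact_force: [0.5, 0.5, -0.2]
gripper_width: -0.0
grasp_force: 0.0
```

```bash
python3 - <<'E'
from h import *
p,d=read_camera("wrist");cv2.imwrite("pics/w2.png",cv2.cvtColor(p,cv2.COLOR_RGB2BGR));print(get_obs()["eef_pos"])
E
```

```text
[ 0.50965781 -0.12079687  0.11415969]
```

View pics/w2.png

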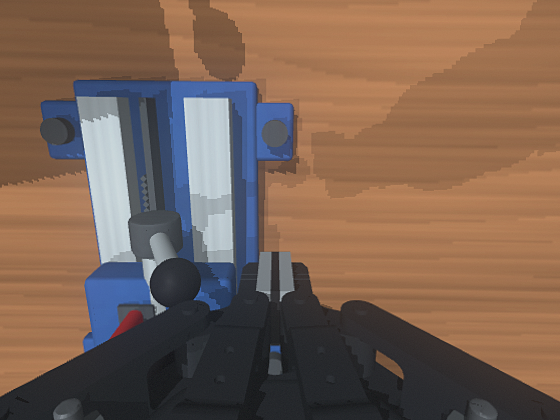

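The ball is at (176,283) and the closed fingertips at (275,270), beside it in the swing plane. I'll push right.

Call:
{"name": "drive_tool", "arguments": {"increments": [{"dx": 0,"dy": -0.008,"dz": 0,"wx": 0,"wy": 0,"wz": 0,"claw": 0.0},{"dx": 0,"dy": -0.005,"dz": 0,"wx": 0,"wy": 0,"wz": 0,"claw": 0.0},{"dx": 0,"dy": -0.005,"dz": 0,"wx": 0,"wy": 0,"wz": 0,"claw": 0.0},{"dx": 0,"dy": -0.005,"dz": 0,"wx": 0,"wy": 0,"wz": 0,"claw": 0.0},{"dx": 0,"dy": -0.005,"dz": 0,"wx": 0,"wy": 0,"wz": 0,"claw": 0.0},{"dx": 0,"dy": -0.005,"dz": 0,"wx": 0,"wy": 0,"wz": 0,"claw": 0.0},{"dx": 0,"dy": -0.005,"dz": 0,"wx": 0,"wy": 0,"wz": 0,"claw": 0.0},{"dx": 0,"dy": -0.005,"dz": 0,"wx": 0,"wy": 0,"wz": 0,"claw": 0.0}]}}

```text
t: 11.4
eef_pos: [0.5108, -0.1612, 0.1141]
tool_rot: [0.001, -0.01, 1.0, 0.001]
contact_force: [1.0, 7.3, 6.2]
gripper_width: 0.002
grasp_force: 3.7
```

Call:
{"name": "drive_tool", "arguments": {"increments": [{"dx": 0,"dy": -0.005,"dz": 0,"wx": 0,"wy": 0,"wz": 0,"claw": 0.0},{"dx": 0,"dy": -0.005,"dz": 0,"wx": 0,"wy": 0,"wz": 0,"claw": 0.0},{"dx": 0,"dy": -0.005,"dz": 0,"wx": 0,"wy": 0,"wz": 0,"claw": 0.0},{"dx": 0,"dy": 0,"dz": 0,"wx": 0,"wy": 0,"wz": 0,"claw": 0.0}]}}

```text
t: 11.9
eef_pos: [0.5104, -0.1773, 0.1137]
tool_rot: [0.0, -0.009, 1.0, 0.001]
contact_force: [0.4, 5.0, 4.0]
gripper_width: -0.003
grasp_force: 2.2
```

Call:
{"name": "drive_tool", "arguments": {"increments": [{"dx": 0,"dy": -0.004,"dz": 0,"wx": 0,"wy": 0,"wz": 0,"claw": 0.0},{"dx": 0,"dy": -0.004,"dz": 0,"wx": 0,"wy": 0,"wz": 0,"claw": 0.0},{"dx": 0,"dy": -0.004,"dz": 0,"wx": 0,"wy": 0,"wz": 0,"claw": 0.0},{"dx": 0,"dy": 0,"dz": 0,"wx": 0,"wy": 0,"wz": 0,"claw": 0.0}]}}

```text
t: 12.4
eef_pos: [0.51, -0.1881, 0.1126]
tool_rot: [-0.001, -0.01, 1.0, 0.001]
contact_force: [1.5, 6.6, -3.8]
gripper_width: -0.004
grasp_force: 3.1
```

```bash
python3 pose.py g2.png
```

```text
12.4 [ 0.51001709 -0.18814984  0.11257159] [ 1.5  6.6 -3.8] -0.0036480224892311776
red 57
[[0.5513, -0.2022, 0.1061], [0.5625, -0.1978, 0.1108], [0.5719, -0.1949, 0.1138]]
post 71
[[0.5505, -0.1795, 0.1065], [0.561, -0.1753, 0.1113], [0.5721, -0.1706, 0.1145]]
ball 2
[[0.5172, -0.1806, 0.0953], [0.5183, -0.1805, 0.0986], [0.5194, -0.1803, 0.1018]]
block 429
[[0.6159, -0.2164, 0.0666], [0.6319, -0.1929, 0.0697], [0.648, -0.1691, 0.0725]]
jaw 266
[[0.6018, -0.2253, 0.0688], [0.6077, -0.1871, 0.0735], [0.614, -0.1461, 0.0758]]
```

View pics/g2.png

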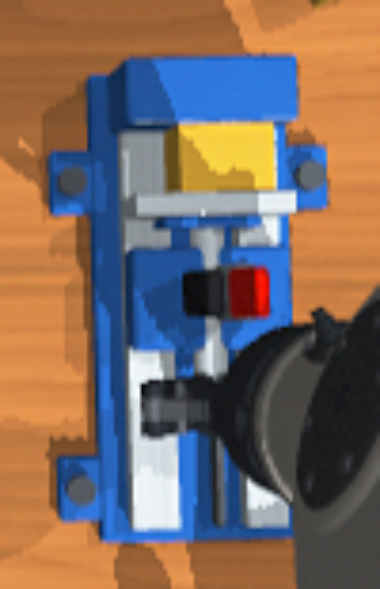

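The lever is let go ((250,291), clear of the post at (205,291)) and the jaw stays on the block. I'll keep pushing.

Call:
{"name": "drive_tool", "arguments": {"increments": [{"dx": 0,"dy": -0.004,"dz": 0,"wx": 0,"wy": 0,"wz": 0,"claw": 0.0},{"dx": 0,"dy": -0.004,"dz": 0,"wx": 0,"wy": 0,"wz": 0,"claw": 0.0},{"dx": 0,"dy": 0,"dz": 0,"wx": 0,"wy": 0,"wz": 0,"claw": 0.0}]}}

```text
t: 12.82
eef_pos: [0.5093, -0.1949, 0.1118]
tool_rot: [-0.002, -0.01, 1.0, 0.002]
contact_force: [1.4, 8.0, -6.4]
gripper_width: 0.001
grasp_force: 4.2
```

Call:
{"name": "drive_tool", "arguments": {"increments": [{"dx": 0,"dy": -0.003,"dz": 0,"wx": 0,"wy": 0,"wz": 0,"claw": 0.0},{"dx": 0,"dy": 0,"dz": 0,"wx": 0,"wy": 0,"wz": 0,"claw": 0.0}]}}

```text
t: 13.08
eef_pos: [0.509, -0.1972, 0.1116]
tool_rot: [-0.002, -0.01, 1.0, 0.003]
contact_force: [-0.2, 10.3, -6.7]
gripper_width: -0.003
grasp_force: 4.9
```

Call:
{"name": "drive_tool", "arguments": {"increments": [{"dx": 0,"dy": -0.003,"dz": 0,"wx": 0,"wy": 0,"wz": 0,"claw": 0.0},{"dx": 0,"dy": 0,"dz": 0,"wx": 0,"wy": 0,"wz": 0,"claw": 0.0}]}}

```text
t: 13.32
eef_pos: [0.5087, -0.1997, 0.1113]
tool_rot: [-0.003, -0.01, 1.0, 0.003]
contact_force: [-0.7, 10.7, -7.3]
gripper_width: -0.001
grasp_force: 5.4
```

Call:
{"name": "drive_tool", "arguments": {"increments": [{"dx": 0,"dy": -0.003,"dz": 0,"wx": 0,"wy": 0,"wz": 0,"claw": 0.0},{"dx": 0,"dy": 0,"dz": 0,"wx": 0,"wy": 0,"wz": 0,"claw": 0.0}]}}

```text
t: 13.58
eef_pos: [0.5084, -0.2019, 0.1109]
tool_rot: [-0.003, -0.01, 1.0, 0.004]
contact_force: [0.5, 12.9, -8.0]
gripper_width: -0.005
grasp_force: 6.2
```

Call:
{"name": "drive_tool", "arguments": {"increments": [{"dx": 0,"dy": -0.003,"dz": 0,"wx": 0,"wy": 0,"wz": 0,"claw": 0.0},{"dx": 0,"dy": 0,"dz": 0,"wx": 0,"wy": 0,"wz": 0,"claw": 0.0}]}}

```text
t: 13.82
eef_pos: [0.5081, -0.2041, 0.1106]
tool_rot: [-0.004, -0.011, 1.0, 0.004]
contact_force: [0.1, 14.0, -9.4]
gripper_width: -0.0
grasp_force: 7.0
```

Call:
{"name": "drive_tool", "arguments": {"increments": [{"dx": 0,"dy": -0.003,"dz": 0,"wx": 0,"wy": 0,"wz": 0,"claw": 0.0},{"dx": 0,"dy": 0,"dz": 0,"wx": 0,"wy": 0,"wz": 0,"claw": 0.0}]}}

```text
t: 14.08
eef_pos: [0.508, -0.2054, 0.1104]
tool_rot: [-0.004, -0.011, 1.0, 0.005]
contact_force: [-2.1, 18.7, -6.9]
gripper_width: -0.0
grasp_force: 9.2
```

The force jumped, so the screw is at or near its stop. I'll back off and check.

Call:
{"name": "drive_tool", "arguments": {"increments": [{"dx": 0,"dy": 0.01,"dz": 0,"wx": 0,"wy": 0,"wz": 0,"claw": 0.0},{"dx": 0,"dy": 0.02,"dz": 0,"wx": 0,"wy": 0,"wz": 0,"claw": 0.0},{"dx": 0,"dy": 0.0,"dz": -0.04,"wx": 0,"wy": 0,"wz": 0,"claw": 0.0},{"dx": 0,"dy": 0,"dz": -0.04,"wx": 0,"wy": 0,"wz": 0,"claw": 0.0},{"dx": 0,"dy": 0.04,"dz": -0.04,"wx": 0,"wy": 0,"wz": 0,"claw": 0.0},{"dx": 0,"dy": 0.05,"dz": 0,"wx": 0,"wy": 0,"wz": 0,"claw": 0.0},{"dx": 0,"dy": 0.05,"dz": 0,"wx": 0,"wy": 0,"wz": 0,"claw": 0.0},{"dx": 0,"dy": 0.05,"dz": 0,"wx": 0,"wy": 0,"wz": 0,"claw": 0.0},{"dx": 0,"dy": 0.0,"dz": 0,"wx": 0,"wy": 0,"wz": 0,"claw": 0.0}]}}

```text
t: 15.2
eef_pos: [0.5066, 0.0114, 0.2337]
tool_rot: [0.001, -0.012, 1.0, 0.001]
contact_force: [0.4, -0.3, 1.0]
gripper_width: -0.003
grasp_force: 0.0
```

```bash
python3 pose.py g3.png
```

```text
15.2 [0.50659859 0.01139647 0.23373862] [ 0.4 -0.3  1. ] -0.0029582785771987315
red 61
[[0.5494, -0.2021, 0.1055], [0.5607, -0.198, 0.1111], [0.5719, -0.1951, 0.1142]]
post 67
[[0.5516, -0.1797, 0.1066], [0.561, -0.1748, 0.1116], [0.5703, -0.1706, 0.1147]]
ball 76
[[0.5002, -0.2344, 0.0974], [0.5076, -0.2245, 0.1048], [0.515, -0.2178, 0.1085]]
block 433
[[0.6158, -0.2163, 0.0669], [0.632, -0.1928, 0.0695], [0.6481, -0.169, 0.0725]]
jaw 274
[[0.6018, -0.2251, 0.068], [0.6078, -0.1868, 0.0732], [0.6141, -0.1461, 0.0768]]
```

View pics/g3.png

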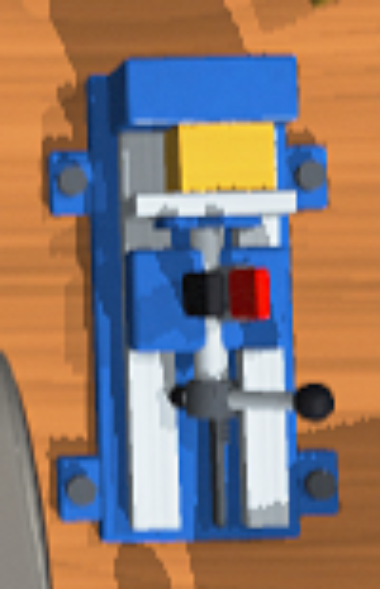

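The ball is now at (313,402), about 38 mm right of the axis, which puts the screw at about 1.12 rad. The lever is free, the jaw is on the block and the robot is clear.

```bash
python3 -c "
from station import *
print(hand_in())"
```

```text
the job is handed in; nothing more can be done
None
```

I clamped the brass block and handed the job in. The screw is at about 1.12 rad by camera, the lever is let go, the jaw is against the block, and I never touched the other vise. The jaw's clamping force was inferred from the rising push force on the handle, not measured, and the hand-in gave no verdict.

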